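# Clamp a plaster cast with the long arm of the L-key

## Robot

A 6-joint arm with a two-finger parallel gripper is mounted at the origin on a cart in front of the work surface, level with it; the furniture and walls round the work are solid. World frame = base frame: x ahead of the robot, y to its left, z up, the work surface at z = 0. Lengths are in mm, angles in rad, forces in N, time in s.
With the tool pointing down it reaches from about 350 to 975 mm from the base axis. Payload 4.9 kg.
Tool frame: the origin (TCP) lies on the front face of the gripper's body, between the roots of the fingers; the fingertips stand robot.tcp_to_tips ahead of it and the grasp point (between the pads) lies 54 mm ahead of it (robot.tcp_to_tips is the distance from the TCP to the fingertips, in mm); z points along the fingers, x is the direction in which the jaws open and shut, and the axes are right-handed (so a half turn about z gives the same grasp; the last joint's range is limited). The gripper opens to 85 mm and grips with 20 to 120 N. Pads are 22 mm wide; open, the fingers measure 114 mm over their backs; the gripper's body (76 mm by 85 mm) begins 54 mm behind the grasp point. The pads swing forward as they close: fully open they stand 13 mm farther back than shut.
Start: joints at [1.212, 0.053, 1.613, -0, 1.476, -0.119], TCP at [148.434, 607.099, 303.904] pointing down, gripper open.
Joint ranges: [-3.01, 3.01], [-1.01, 2.22], [0.06, 2.58], [-1.02, 4.17], [0.09, 2.62], [-3.14, 3.14]. Speed limits (rad/s): [2.57, 2.57, 3.14, 3.14, 3.14, 3.14].

## Interface

Orientations are given as a rotation vector (axis times angle).
In Python, from rig import robot, kinematics, snapshot, telemetry gives the robot as it stands. Calls block until the motion is done:
- robot.move_ptp(position, orientation): joint-space move of the TCP to a pose.
- robot.move_straight(position, orientation=None, feed=150): straight line of the TCP; orientation=None keeps the orientation; feed is the mean speed in mm/s.
- robot.move_j(angles): joint-space move.
- robot.let_go() and robot.clamp(strength=None): open the fingers fully, or close them until they stop; strength is the grip in N (None keeps the last).
- robot.pause(seconds).
- kinematics.solve_ik(position, orientation): joint angles nearest the present ones, or None.
- snapshot(name): name is "scene" or "side" or "wrist"; returns a dict with "color" (384x512x3 uint8, red, green, blue), "depth" (384x512 float32, mm along the optical axis (not along the pixel's ray), 0 where there is no reading), "mtx" (3x3 intrinsics, pixels), "T" (4x4, takes a point from camera to world coordinates). Camera axes: x right, y down, z forward; pixel columns grow to the right and rows downward; lengths in mm; the calibration is good to about 2 mm. A picture is of the moment at which its call begins.
A pose or a line that the arm cannot do raises robot.Unreachable and nothing moves.
- robot.hand_in(): hands the job in, once; it reports no verdict.
Readings, each from a call of its own:
- telemetry.get_clock(): time.
- telemetry.get_q(): joint angles.
- telemetry.get_qvel(): joint speeds.
- telemetry.get_effort(): joint torques, N m.
- telemetry.get_ee_pos(): TCP position.
- telemetry.get_ee_rot(): TCP orientation.
- telemetry.get_ft_force(): force on the tool from outside, world axes, zero at the start.
- telemetry.get_ft_torque(): the same for the moment, N m.
- telemetry.get_grip_width(): finger opening in mm.
Only numpy, scipy, OpenCV 4.12 (cv2) and the standard library are available. Lean on these libraries where they do the work, as an engineer would, in place of code of your own. Each camera call takes 0.05 s, during which the arm holds its last target. There are 200 camera calls.

## Task

Clamp the plaster cast in the bench clamp: draw the L-shaped hex key out of its parking bore, turn it over and seat its short arm fully down in the socket of the eccentric bolt. Then push the outer end of the long arm clockwise, seen from above, so that the stiff bolt brings the jaw up and holds the cast firmly, about 1.2 newton metres on the bolt in all; much more would crack the plaster. Leave the key standing in the socket, and all other things where they lie.

Things in the scene. Friction and masses are not known exactly. Their poses are not given: they have to be found in the camera images.
- clamp: Bench clamp for plaster casts, fixed: aluminium base plate 110 (its x) x 207 (its y) x 14 mm. Origin on the worktop, z up; the plate spans y -95 to +112 mm. Fixed jaw across its +y end, 36 mm high, rubber face at y = +89. Eccentric bolt at (0, -9): round black head, diameter 26, top 52 mm up, hexagon socket, on a bright disc that pushes the sliding jaw. Parking boss 32 x 32 x 52 mm at (30, -70).
- socket (a point): Centre of the mouth of the bolt's hexagon socket, 52 mm above the worktop, on the bolt's vertical axis. Fixed to the clamp, so it does not tell how the hexagon is turned: that differs from start to start and must be felt or seen (it repeats every 60 degrees). Socket 15 mm across flats, 22 mm deep, flat bottom: the 14 mm key has about 5 degrees of play either way.
- parking_bore (a point): Centre of the mouth of the round vertical parking bore, 52 mm above the worktop; diameter 17.6 mm, 50 mm deep.
- clamp_jaw: Sliding steel jaw 74 x 16 x 12 mm, rubber-faced; origin at worktop height under its face. Slides along the clamp's +y as the bolt is tightened (clockwise from above). The bolt needs 0.65 to 0.8 N m while the jaw is free (10 to 55 degrees of turn), then 0.02 to 0.05 more per degree. 1.2 N m in all is right; under 1.05 the cast is loose, above 1.45 it cracks. The bolt stays where it is left.
- cast: Cream plaster jaw model, 59 x 65 x 29 mm, its flat base 14 mm high, standing loosely on the base plate between the fixed and the sliding jaw, with a few mm of play. Origin at the middle of its underside, z up.
- key: Black L-shaped hex key, 14 mm across flats, 0.26 kg, bend radius 14 mm. Origin where the axes of the arms meet. Short arm along its +x, 56 mm; long arm along its -z, 150 mm; flats face its +y and -y on both arms and the bend. At first the long arm stands in the parking bore (origin 152 mm up), the short arm points level, roughly away from the robot. Seated in the socket, origin 86 mm up.
- key_short_end (a point): Centre of the end face of the key's short arm (the end has a 6 mm lead-in taper). Fully seated it is 30 mm above the worktop.
- key_long_end (a point): Centre of the end face of the key's long arm. With the short arm seated the long arm lies about level over the clamp, 86 mm up, sagging up to 25 mm at this end until it is loaded. It can swing freely above the clamp and the small things to its left and beyond (all under 50 mm high); only the flat press at the back right of the worktop is in the way of a swing too far that way.
- tweezers: Bystander: steel tweezers lying flat, 133 x 14 x 9 mm. Origin at the middle of its underside. To be left where it lies.
- carver: Bystander: thin double-ended steel wax carver lying flat, 174 x 8 x 8 mm. Origin at the middle of its underside. To be left where it lies.
- powder_jar: Bystander: closed white powder jar with a screw lid, 42 x 42 x 47 mm. Origin at the middle of its underside. To be left where it lies.
- brush: Bystander: thin brush with a wooden handle lying flat, 144 x 9 x 9 mm. Origin at the middle of its underside. To be left where it lies.
- shades: Bystander: tooth shade guide, a bar with nine upright tabs, 122 x 18 x 44 mm. Origin at the middle of its underside. To be left where it lies.
There are look-alikes about, which are no part of the job. Leave any blue, orange or red look-alike of the cast alone.

How it is judged (in metres and radians):
On the way, in this order (a step that is already met when the one before it is completed fails the run):
1. the key is drawn right out of its parking bore (z of key_long_end in the frame of clamp above 0.055 m), for 0.05 s.
2. the short arm stands in the socket, at least 16 mm deep, while the jaw does not yet grip (horizontal distance between key_short_end and socket below 0.004 m and z of key_short_end in the frame of clamp below 0.036 m and angle between the x axis of key and the z axis of clamp, either way round below 0.3 rad and contact force between clamp_jaw and cast below 10 N), for 0.2 s.
3. the fingers bear on the outer half of the long arm before the jaw grips (horizontal distance between key_short_end and socket below 0.004 m and z of key_short_end in the frame of clamp below 0.036 m and angle between the x axis of key and the z axis of clamp, either way round below 0.3 rad and contact force between the fingers and key above 1.5 N and distance between the grasp point and key_long_end below 0.075 m and contact force between clamp_jaw and cast below 15 N), for 0.04 s.
4. the jaw holds the cast with more than 35 N, the short arm still in the socket (horizontal distance between key_short_end and socket below 0.004 m and z of key_short_end in the frame of clamp below 0.036 m and angle between the x axis of key and the z axis of clamp, either way round below 0.3 rad and contact force between clamp_jaw and cast above 35 N), for 0.2 s.
At the end, for the whole second after the job is handed in: The jaw presses on the cast with 35 to 140 N, the cast stands flat on the base plate (within 2.5 mm and 0.06 rad), and the key is left at rest with its short arm at least 16 mm deep in the bolt's socket (within 4 mm of its axis, the short arm within 0.3 rad of vertical) (all of step 4 and contact force between clamp_jaw and cast below 140 N and z of cast in the frame of clamp below 0.0165 m and angle between cast's own z axis and vertical below 0.06 rad and linear speed of key below 0.02 m/s); the robot touches nothing.
It fails at once if the jaw presses on the plaster with more than 140 N (it cracks) (contact force between clamp_jaw and cast above 140 N).
It fails at once if the fingers press on the cast with more than 8 N (contact force between the fingers and cast above 8 N).
It fails at once if the key is dropped (its bend comes below 50 mm) (height (world z) of key below 0.05 m).
It fails at once if one of the five bystanders is moved by more than 30 mm (distance of any of tweezers, carver, powder_jar, brush, shades from where it was at the start of the episode above 0.03 m).
It also fails if it takes over 67 s, if anything falls off the work surface, if the arm or the gripper's body presses on something with over 40 N, if the wrist force passes 120 N, or if a joint passes its speed limit or range.

## Working session

There is one attempt and no reset: what is moved stays moved. The work goes in short steps, each a Python script; the robot and the scene stay as the last script left them, time stands still between calls to the robot, and variables do not carry over. Pictures are saved under pics/ and viewed, about 8 in all and at most 12, crops included, and the job is handed in when it is done.

```bash
ls; mkdir -p pics; python3 - <<'E'
from rig import robot,snapshot,telemetry
import cv2,numpy as np,pickle
d={}
for n in("scene","side","wrist"):
    s=snapshot(n);d[n]=s
    cv2.imwrite(f"pics/{n}0.png",s["color"][:,:,::-1])
    print(n,s["mtx"].round(1).tolist(),s["T"].round(3).tolist(),(s["depth"]>0).mean())
pickle.dump(d,open("d0.pkl","wb"))
im=np.hstack([d["scene"]["color"],d["side"]["color"]])[:,:,::-1]
cv2.imwrite("pics/a.png",cv2.resize(d["scene"]["color"][:,:,::-1],(800,600),interpolation=cv2.INTER_CUBIC))
print(robot.tcp_to_tips,telemetry.get_clock(),telemetry.get_ee_rot(),telemetry.get_grip_width())
E
```

```text
pics
scene [[450.8, 0.0, 256.3], [0.0, 450.8, 180.9], [0.0, 0.0, 1.0]] [[0.724, -0.315, 0.614, -333.104], [-0.69, -0.342, 0.638, -806.614], [0.009, -0.886, -0.464, 801.442], [0.0, 0.0, 0.0, 1.0]] 0.9960581461588541
side [[356.6, 0.0, 252.6], [0.0, 356.6, 188.1], [0.0, 0.0, 1.0]] [[-0.818, -0.292, 0.495, 44.061], [-0.575, 0.422, -0.701, 922.888], [-0.004, -0.858, -0.513, 692.574], [0.0, 0.0, 0.0, 1.0]] 0.9900665283203125
wrist [[345.4, 0.0, 251.4], [0.0, 345.4, 190.3], [0.0, 0.0, 1.0]] [[0.236, 0.92, 0.312, 67.75], [0.972, -0.223, -0.079, 626.597], [-0.003, 0.321, -0.947, 373.709], [0.0, 0.0, 0.0, 1.0]] 0.9958038330078125
72.6 0.15 [ 2.47055043e+00  1.93924142e+00 -2.16405689e-03] 85.69442872543648
```

View pics/a.png

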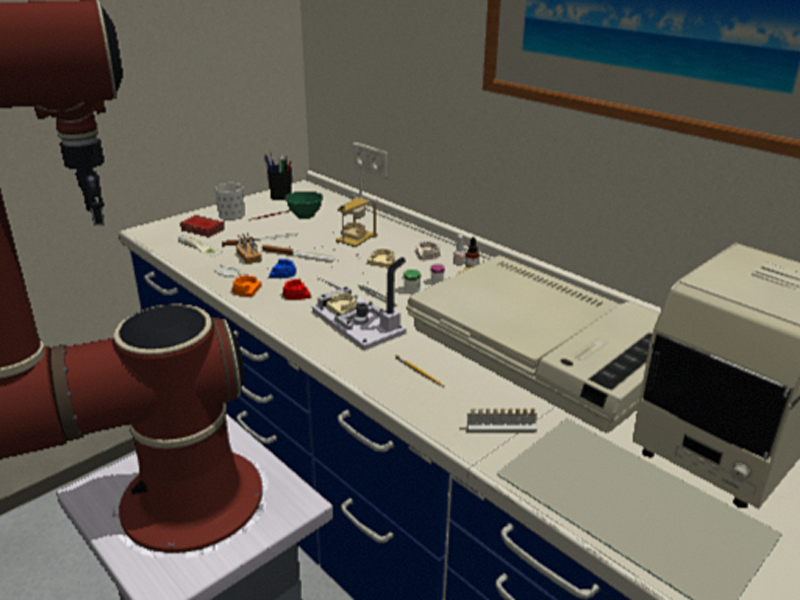

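View pics/side0.png

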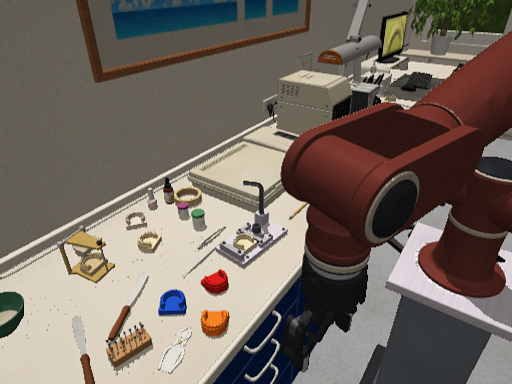

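The scene view shows the clamp at about (225,200) in native pixels, with the key standing in its boss at (250,190). In the side view the clamp is at (250,240) and the key at (260,200). The cream cast sits in the clamp between the jaws. The blue, orange and red look-alikes lie apart from it. I'll get rough positions from depth.

```bash
cat > h.py <<'E'
import numpy as np,cv2
from scipy.spatial.transform import Rotation as R
def cloud(s):
    K,T=s["mtx"],s["T"];h,w=s["depth"].shape
    v,u=np.mgrid[:h,:w];z=s["depth"]
    p=np.stack([(u-K[0,2])/K[0,0]*z,(v-K[1,2])/K[1,1]*z,z],-1)
    return p@T[:3,:3].T+T[:3,3]
def proj(s,P):
    K,T=s["mtx"],s["T"];p=(np.atleast_2d(P)-T[:3,3])@T[:3,:3]
    return (p/p[:,2:])@K.T[:,:2]
def ray(s,px,z):
    K,T=s["mtx"],s["T"];d=T[:3,:3]@np.linalg.solve(K,[px[0],px[1],1.]);o=T[:3,3]
    return o+d*(z-o[2])/d[2]
E
python3 - <<'E'
import pickle,numpy as np,cv2
from h import *
d=pickle.load(open("d0.pkl","rb"))
for n,b in(("scene",(190,270,150,230)),("side",(215,300,170,270))):
    s=d[n];P=cloud(s);Q=P[b[2]:b[3],b[0]:b[1]];C=s["color"][b[2]:b[3],b[0]:b[1]].astype(int)
    dark=(C.max(-1)<70)
    for lo,hi in((85,140),(140,175)):
        m=dark&(Q[...,2]>lo)&(Q[...,2]<hi);q=Q[m];print(n,lo,m.sum(),q.mean(0).round(1) if len(q) else'',q.min(0).round(),q.max(0).round())
    m=(Q[...,2]>48)&(Q[...,2]<56)&~dark;print("boss top",m.sum(),np.median(Q[m],0))
    m=(Q[...,2]>48)&(Q[...,2]<56)&dark;print("dark 52",m.sum(),np.median(Q[m],0))
    m=(Q[...,2]>10)&(Q[...,2]<18);r=cv2.minAreaRect(Q[m][:,:2].astype(np.float32));print("plate",m.sum(),r)
E
```

```text
scene 85 61 [560.3 154.1 112.9] [554. 148.  85.] [567. 159. 140.]
scene 140 42 [583.9 162.4 145.4] [555. 151. 141.] [610. 174. 154.]
boss top 61 [556.24328048 135.96661693  51.02588787]
dark 52 18 [529.10053304 198.56855094  50.096076  ]
plate 652 ((634.1386108398438, 363.80682373046875), (562.4471435546875, 325.0206298828125), 44.9420166015625)
side 85 58 [560.2 147.6 113. ] [550. 142.  86.] [567. 154. 140.]
side 140 61 [586.  156.3 147.4] [559. 146. 142.] [612. 166. 156.]
boss top 162 [583.7123633  131.87263132  50.7037696 ]
dark 52 30 [534.88381165 211.70911717  50.08612286]
plate 808 ((566.8713989257812, 168.50039672851562), (251.2999725341797, 364.972900390625), 40.825904846191406)
```

```bash
python3 - <<'E'
from rig import robot,snapshot,telemetry,kinematics
from h import *
import pickle
rv=telemetry.get_ee_rot()
robot.move_ptp([500,191,330],rv)
s=snapshot("wrist");pickle.dump(s,open("d1.pkl","wb"))
cv2.imwrite("pics/b.png",cv2.resize(s["color"][:,:,::-1],(800,600),interpolation=cv2.INTER_CUBIC))
print(telemetry.get_clock(),telemetry.get_q().round(2) if hasattr(telemetry.get_q(),'round') else telemetry.get_q())
# reach: yaw, pitch (0=horizontal,90=down)
def ori(yaw,pitch,flip=0):
    y,p=np.radians([yaw,pitch]);a=np.array([np.cos(y)*np.cos(p),np.sin(y)*np.cos(p),-np.sin(p)])
    x=np.array([-np.sin(y),np.cos(y),0])*(1 if not flip else -1)
    return R.from_matrix(np.stack([x,np.cross(a,x),a],1)).as_rotvec(),a
for f in(0,1):
  for yaw in(0,20,40):
    for p in(0,20,45,90):
        o,a=ori(yaw,p,f);q=kinematics.solve_ik(list(np.array([558,150,125])-54*a),o)
        print(f,yaw,p,None if q is None else np.round(q,2))
E
```

```text
2.1667 [ 0.23 -0.18  1.79 -0.    1.53 -1.1 ]
0 0 0 [0.24 0.05 2.42 3.45 0.93 1.38]
0 0 20 [ 0.23 -0.22  2.43  3.82  0.35  1.01]
0 0 45 [ 0.2  -0.29  2.28 -0.37  0.4  -1.09]
0 0 90 [ 0.13  0.05  1.83 -0.    1.26 -1.44]
0 20 0 [-0.04  0.02  2.46  2.66  0.96  1.86]
0 20 20 [-0.02 -0.27  2.46  2.17  0.43  2.36]
0 20 45 [ 0.03 -0.31  2.3   0.53  0.45 -2.28]
0 20 90 [ 0.13  0.05  1.83 -0.    1.26 -1.79]
0 40 0 [-0.26  0.11  2.36  2.08  1.2   2.15]
0 40 20 [-0.22 -0.15  2.37  1.67  0.85  2.57]
0 40 45 [-0.1  -0.24  2.25  0.86  0.73 -2.91]
0 40 90 [ 0.13  0.05  1.83 -0.    1.26 -2.14]
1 0 0 [ 0.24  0.05  2.42  3.45  0.93 -1.76]
1 0 20 [ 0.23 -0.22  2.43  3.82  0.35 -2.14]
1 0 45 [ 0.2  -0.29  2.28 -0.37  0.4   2.05]
1 0 90 [0.13 0.05 1.83 0.   1.26 1.7 ]
1 20 0 [-0.04  0.02  2.46  2.66  0.96 -1.28]
1 20 20 [-0.02 -0.27  2.46  2.17  0.43 -0.78]
1 20 45 [ 0.03 -0.31  2.3   0.53  0.45  0.86]
1 20 90 [0.13 0.05 1.83 0.   1.26 1.36]
1 40 0 [-0.26  0.11  2.36  2.08  1.2  -0.99]
1 40 20 [-0.22 -0.15  2.37  1.67  0.85 -0.57]
1 40 45 [-0.1  -0.24  2.25  0.86  0.73  0.23]
1 40 90 [0.13 0.05 1.83 0.   1.26 1.01]
```

View pics/b.png

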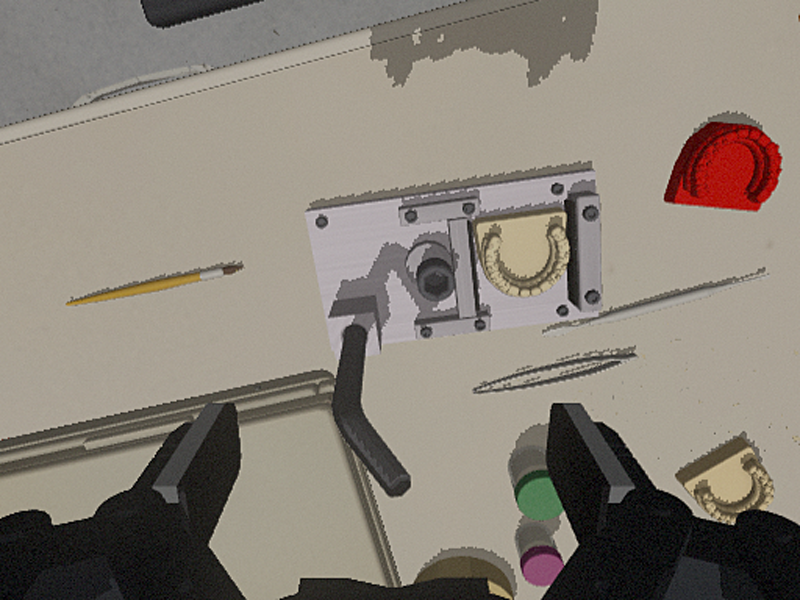

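The wrist view (800x600) shows the clamp with its cast at (522,255) and the bolt head with socket at (436,280). The key bend is at (345,400) and its short end at (400,488). Two things could be the cast: the cream model between the jaws at (522,255), which fits the description, and a loose cream model at (735,480), which is a look-alike. I'll measure, then look closely at the socket from the left side.

```bash
python3 - <<'E'
from rig import robot,snapshot,telemetry,kinematics
from h import *
import pickle
s=pickle.load(open("d1.pkl","rb"))
print("now pos",telemetry.get_ee_pos())
k=512/800
for nm,px,z in(("bolt",(436,278),52),("bend",(345,410),159),("shortend",(400,487),152),("c--",(307,210),14),("c-+",(593,165),14),("c+-",(333,356),14),("jawfaceTL",(570,196),50)):
    print(nm,ray(s,np.array(px)*k,z).round(1))
P=cloud(s);C=s["color"].astype(int);dark=C.max(-1)<75
m=(abs(P[...,2]-14)<3)&(C.min(-1)>110)&(P[...,0]>440)&(P[...,0]<620)&(P[...,1]>90)&(P[...,1]<340)
print("plate",cv2.minAreaRect(P[m][:,:2].astype(np.float32)),m.sum())
for nm,lo,hi in(("key long",70,135),("short",138,175)):
    m=(P[...,2]>lo)&(P[...,2]<hi)&(P[...,0]>520)&(P[...,0]<650)&(P[...,1]>120)&(P[...,1]<200)&dark
    q=P[m];print(nm,m.sum(),q.mean(0).round(1),cv2.fitLine(q[:,:2].astype(np.float32),cv2.DIST_L2,0,.01,.01).ravel().round(3),cv2.minAreaRect(q[:,:2].astype(np.float32)))
m=(abs(P[...,2]-51)<4)&dark&(P[...,0]<570)&(P[...,1]>165);q=P[m];print("head",m.sum(),cv2.minEnclosingCircle(q[:,:2].astype(np.float32)))
Tt=np.eye(4);Tt[:3,:3]=R.from_rotvec(telemetry.get_ee_rot()).as_matrix();Tt[:3,3]=telemetry.get_ee_pos()
X=np.linalg.inv(s["T"])@Tt  # tool in cam
print("tool in cam",X.round(2).tolist());np.save("X.npy",X)
Tc=np.eye(4);Tc[:3,:3]=np.array([[-1,0,0],[0,1,0],[0,0,-1]]);Tc[:3,3]=[532,195,240]
D=Tc@X;o=R.from_matrix(D[:3,:3]).as_rotvec();print(D.round(2).tolist(),kinematics.solve_ik(list(D[:3,3]),o))
try:
    up=D[:3,3]+[0,0,60];robot.move_ptp(list(up),o);robot.move_straight(list(D[:3,3]),feed=200)
    s=snapshot("wrist");pickle.dump(s,open("d2.pkl","wb"))
    c=proj(s,[532,200,52])[0];print(c,telemetry.get_clock())
    a,b=np.clip((c-[70,52]).astype(int),0,[512-140,384-105]);cv2.imwrite("pics/c.png",cv2.resize(s["color"][b:b+105,a:a+140,::-1],(800,600),interpolation=cv2.INTER_CUBIC));print("crop",a,b)
except Exception as e: print(repr(e))
E
```

```text
now pos [499.75607989 191.77672432 329.92312922]
bolt [527.5 214.3  52. ]
bend [552.1 153.6 159. ]
shortend [609.7 168.8 152. ]
c-- [467.8 135.3  14. ]
c-+ [484.5 338.4  14. ]
c+- [582.9 122.4  14. ]
jawfaceTL [494.4 309.9  50. ]
plate ((533.0899047851562, 230.66049194335938), (207.2108154296875, 111.15232849121094), 84.45308685302734) 7022
key long 550 [562.  148.1 105.1] [1.30000e-02 1.00000e+00 5.62020e+02 1.48055e+02] ((567.4374389648438, 138.0733642578125), (14.388301849365234, 41.47599792480469), 36.78873062133789)
short 1037 [585.5 158.6 147.2] [9.32000e-01 3.62000e-01 5.85518e+02 1.58582e+02] ((583.040771484375, 159.0745849609375), (60.48667526245117, 14.50389289855957), 18.86475372314453)
head 127 ((543.1448364257812, 194.40599060058594), 35.4349365234375)
tool in cam [[1.0, -0.0, 0.0, -0.03], [0.0, 0.95, -0.32, 55.71], [-0.0, 0.32, 0.95, 93.85], [0.0, 0.0, 0.0, 1.0]]
[[-1.0, 0.0, -0.0, 532.03], [0.0, 0.95, -0.32, 250.71], [0.0, -0.32, -0.95, 146.15], [0.0, 0.0, 0.0, 1.0]] [ 0.41749941  0.1974857   1.75134971 -0.30628378  1.34142367 -2.63020878]
[250.70197145 200.64141685] 4.0583
crop 180 148
```

View pics/c.png

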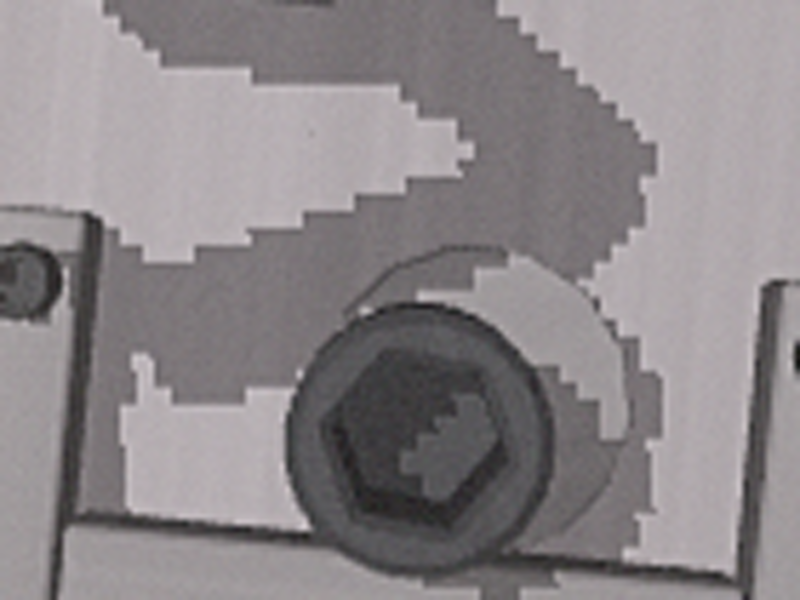

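The close view shows the bolt head centred at crop (420,440), about pixel (253.5,225), with the hexagon socket clearly visible. I'll enlarge it with more contrast to read the hexagon angle.

```bash
python3 - <<'E'
from h import *
import pickle
s=pickle.load(open("d2.pkl","rb"))
print(ray(s,(253.3,224.8),52).round(1))
g=cv2.cvtColor(s["color"],cv2.COLOR_RGB2GRAY)[204:246,228:280].astype(float)
g=np.clip((g-g.min())/(110-g.min()),0,1)**.8*255
cv2.imwrite("pics/e.png",cv2.resize(g.astype(np.uint8),None,fx=14,fy=14,interpolation=cv2.INTER_LANCZOS4))
E
```

```text
[530.6 213.2  52. ]
```

View pics/e.png

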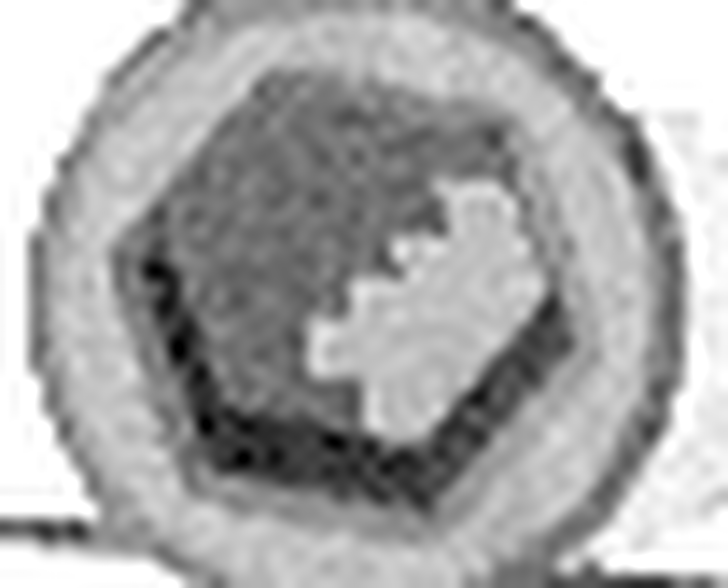

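The enlarged crop shows rim corners at (112,245), (262,72), (505,120), (578,335), (430,515) and (195,480). That puts the hexagon corners at 10.3° in the image, or −10.3° mod 60 in the world. The bolt is at (531,213), which agrees with the plate. Next I'll grasp the key from behind with the tool level.

```bash
cat >> h.py <<'E'
def ori(yaw,pitch,flip=1):
    y,p=np.radians([yaw,pitch]);a=np.array([np.cos(y)*np.cos(p),np.sin(y)*np.cos(p),-np.sin(p)])
    x=np.array([-np.sin(y),np.cos(y),0])*(-1 if flip else 1)
    return R.from_matrix(np.stack([x,np.cross(a,x),a],1)).as_rotvec(),a
BOLT=np.array([530.9,213.2])
E
python3 - <<'E'
from rig import robot,snapshot,telemetry,kinematics
from h import *
o,a=ori(19.5,0);G=np.array([555,149.8,124])
p=telemetry.get_ee_pos();robot.move_straight([p[0],p[1],280],feed=250)
o2,a2=ori(19.5,40)
robot.move_ptp([400,90,260],o2);print(np.round(telemetry.get_q(),2))
pre=G-139*a
robot.move_ptp(list(pre),o);print(np.round(telemetry.get_q(),2),telemetry.get_clock(),np.round(telemetry.get_ft_force(),1))
robot.move_straight(list(G-54*a),feed=120)
print(np.round(telemetry.get_q(),2),telemetry.get_clock(),np.round(telemetry.get_ft_force(),1))
robot.clamp(100)
print(telemetry.get_grip_width(),telemetry.get_clock(),np.round(telemetry.get_ft_force(),1),np.round(telemetry.get_ft_torque(),2),telemetry.get_ee_pos())
s=snapshot("scene");g=cv2.resize(s["color"][100:260,150:350,::-1],(800,640))[:600];cv2.imwrite("pics/f.png",g)
E
```

```text
Traceback (most recent call last):
rig.Unreachable: the arm cannot take that pose within its joint ranges
```

```bash
python3 - <<'E'
from rig import robot,snapshot,telemetry,kinematics
from h import *
G=np.array([555,149.8,124])
print(np.round(telemetry.get_q(),2))
for d in(54,80,100,120,139):
  for z in(0,60,120):
    for p in(0,20,40):
      o,a=ori(19.5,0);op,_=ori(19.5,p);q=kinematics.solve_ik(list(G-d*a+[0,0,z]),op);print(d,z,p,None if q is None else np.round(q,2))
E
```

```text
[ 0.42  0.06  1.66 -0.3   1.56 -2.7 ]
54 0 0 [-0.04  0.02  2.46  2.68  0.96 -1.29]
54 0 20 [-0.02 -0.22  2.47  2.28  0.46 -0.9 ]
54 0 40 [ 0.01 -0.29  2.39  0.91  0.32  0.47]
54 60 0 [-0.04 -0.22  2.5   2.59  0.79 -1.17]
54 60 20 [-0.02 -0.42  2.48  1.9   0.36 -0.48]
54 60 40 [ 0.01 -0.43  2.37  0.63  0.43  0.78]
54 120 0 [-0.04 -0.43  2.51  2.46  0.62 -0.99]
54 120 20 [-0.02 -0.57  2.46  1.43  0.34  0.02]
54 120 40 [ 0.01 -0.54  2.33  0.48  0.56  0.94]
80 0 0 [-0.07 -0.05  2.53  2.64  0.97 -1.27]
80 0 20 [-0.05 -0.31  2.54  2.2   0.46 -0.82]
80 0 40 [-0.01 -0.39  2.46  0.88  0.35  0.49]
80 60 0 [-0.07 -0.32  2.57  2.54  0.78 -1.11]
80 60 20 [-0.05 -0.53  2.55  1.76  0.38 -0.35]
80 60 40 [-0.01 -0.53  2.43  0.61  0.48  0.78]
80 120 0 None
80 120 20 [-0.05 -0.69  2.52  1.3   0.38  0.15]
80 120 40 [-0.01 -0.64  2.39  0.48  0.6   0.93]
100 0 0 [-0.1  -0.1   2.57  2.6   0.98 -1.25]
100 0 20 None
100 0 40 [-0.03 -0.46  2.51  0.84  0.38  0.52]
100 60 0 None
100 60 20 None
100 60 40 [-0.03 -0.62  2.48  0.6   0.52  0.78]
100 120 0 None
100 120 20 [-0.08 -0.79  2.58  1.19  0.43  0.26]
100 120 40 [-0.03 -0.72  2.43  0.48  0.65  0.93]
120 0 0 None
120 0 20 None
120 0 40 [-0.06 -0.55  2.56  0.81  0.43  0.55]
120 60 0 None
120 60 20 None
120 60 40 [-0.06 -0.71  2.53  0.59  0.57  0.79]
120 120 0 None
120 120 20 None
120 120 40 [-0.06 -0.81  2.48  0.48  0.7   0.93]
139 0 0 None
139 0 20 None
139 0 40 None
139 60 0 None
139 60 20 None
139 60 40 [-0.09 -0.81  2.58  0.57  0.63  0.81]
139 120 0 None
139 120 20 None
139 120 40 [-0.09 -0.91  2.52  0.48  0.76  0.92]
```

```bash
python3 - <<'E'
from rig import robot,snapshot,telemetry,kinematics
from h import *
G=np.array([555,149.8,124]);o,a=ori(19.5,0)
W=[([450,115,240],ori(40,45)[0]),([462,110,165],ori(40,15)[0]),(list(G-90*a),o),(list(G-54*a),o)]
Q=[kinematics.solve_ik(*w) for w in W];print([None if q is None else np.round(q,2).tolist() for q in Q])
if all(q is not None for q in Q):
    for w in W[:3]:
        robot.move_ptp(*w);print(np.round(telemetry.get_q(),2),telemetry.get_clock(),np.round(telemetry.get_ft_force(),1))
    s=snapshot("scene");cv2.imwrite("pics/f.png",cv2.resize(s["color"][100:250,150:350,::-1],(800,600)))
E
```

```text
[[-0.16, -0.64, 2.38, 0.71, 0.96, 0.43], [-0.3, -0.37, 2.53, 1.66, 0.95, -0.54], [-0.09, -0.07, 2.55, 2.62, 0.98, -1.26], [-0.04, 0.02, 2.46, 2.68, 0.96, -1.29]]
[-0.16 -0.64  2.38  0.71  0.96  0.43] 7.3833 [ 0.1 -0.5 -0.5]
[-0.3  -0.37  2.53  1.66  0.95 -0.54] 8.3 [ 0.8 -0.9 -0.8]
[-0.09 -0.07  2.55  2.62  0.98 -1.26] 9.2167 [-0.9 -0.6  0.2]
```

View pics/f.png

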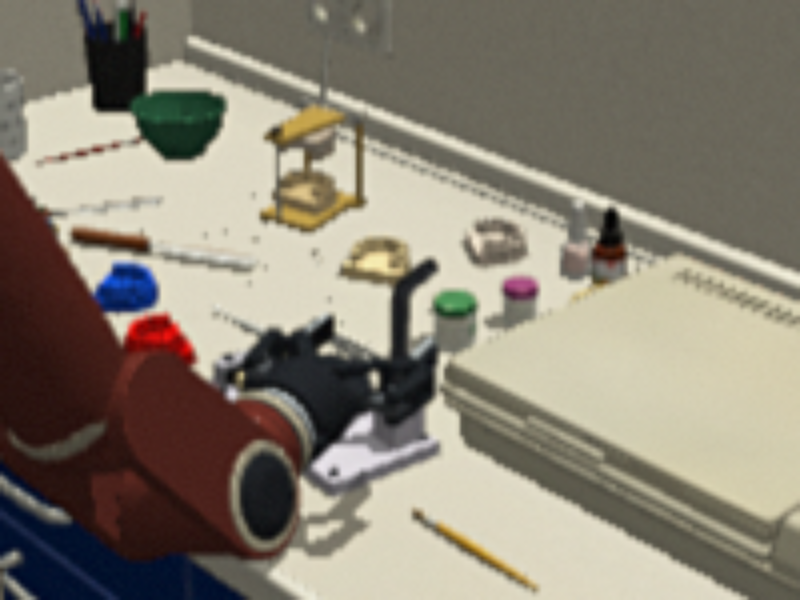

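The scene crop shows the key standing between the open fingers at (400,340), with the wrist clear of the bench. Now I'll grip it and lift.

```bash
python3 - <<'E'
from rig import robot,snapshot,telemetry,kinematics
from h import *
G=np.array([555,149.8,124]);o,a=ori(19.5,0)
f=lambda:(round(telemetry.get_clock(),1),np.round(telemetry.get_ft_force(),1),np.round(telemetry.get_q(),2),round(telemetry.get_grip_width(),1))
robot.move_straight(list(G-54*a),feed=120);print(f())
robot.clamp(100);print(f())
p=np.array(telemetry.get_ee_pos())
for z in(30,78):
    robot.move_straight(list(p+[0,0,z]),feed=100);print(f())
d=np.array([np.cos(np.radians(229.7)),np.sin(np.radians(229.7)),0])
g=np.array([*BOLT,0])+28*d
W=[([490,130,215],ori(45,0)[0]),([480,130,270],ori(49.7,40)[0]),([500,170,300],ori(49.7,70)[0]),(list(g+[0,0,135+54]),ori(49.7,90)[0])]
print([None if q is None else np.round(q,2).tolist() for q in[kinematics.solve_ik(*w) for w in W]])
E
```

```text
(9.7, array([-0.2,  0.3, -0.3]), array([-0.04,  0.02,  2.46,  2.68,  0.96, -1.29]), 85.4)
(10.4, array([-0.1, -0.3, -0.1]), array([-0.04,  0.02,  2.46,  2.68,  0.96, -1.29]), 12.2)
(10.8, array([-0. , -0.1, -1.9]), array([-0.04, -0.1 ,  2.49,  2.64,  0.88, -1.23]), 12.3)
(11.5, array([-0.5, -0.1, -3.3]), array([-0.04, -0.29,  2.51,  2.56,  0.74, -1.12]), 11.8)
[[-0.26, -0.24, 2.44, 1.9, 1.16, -0.7], [-0.17, -0.52, 2.27, 0.87, 1.05, 0.21], [0.09, -0.33, 1.98, 0.26, 1.24, 0.74], [0.22, -0.03, 1.9, 0.0, 1.28, 0.93]]
```

```bash
python3 - <<'E'
from rig import robot,snapshot,telemetry,kinematics
from h import *
import pickle
f=lambda:(round(telemetry.get_clock(),1),np.round(telemetry.get_ft_force(),1),np.round(telemetry.get_ft_torque(),2),round(telemetry.get_grip_width(),1))
d=np.array([np.cos(np.radians(229.7)),np.sin(np.radians(229.7)),0])
g=np.array([*BOLT,0])+28*d
for w in [([490,130,215],ori(45,0)[0]),([480,130,270],ori(49.7,40)[0]),([500,170,300],ori(49.7,70)[0]),(list(g+[0,0,135+54]),ori(49.7,90)[0])]:
    robot.move_ptp(*w);print(f())
robot.pause(.3)
D={n:snapshot(n) for n in("scene","side","wrist")};pickle.dump(D,open("d3.pkl","wb"))
o=np.array([*BOLT,135.]);E=o-[0,0,56];L=o+150*d
T=[]
for n in("scene","side"):
    s=D[n];c=proj(s,o)[0];a,b=(c-[50,45]).astype(int)
    I=cv2.resize(s["color"][b:b+75,a:a+100,::-1],(400,300),interpolation=cv2.INTER_CUBIC)
    for q in(E,L,[*BOLT,52]): cv2.circle(I,tuple(int(v) for v in (proj(s,q)[0]-[a,b])*4),3,(0,0,255),1)
    T.append(I)
    P=cloud(s)[b:b+75,a:a+100]
cv2.imwrite("pics/g.png",np.vstack([np.hstack(T),cv2.resize(D["wrist"]["color"][:,:,::-1],(800,600))[200:500]]))
E
```

```text
(12.1, array([-0.2, -0.3, -2.2]), array([-0.65,  0.67, -0.03]), 11.9)
(13.1, array([ 0.4, -0. , -4.5]), array([-0.55,  0.43, -0.08]), 11.7)
(13.7, array([-0.6,  0.1, -3.2]), array([-0.2 ,  0.16, -0.  ]), 11.5)
(14.3, array([ 0.8, -0.1, -1.7]), array([ 0.05, -0.05,  0.  ]), 12.0)
```

View pics/g.png

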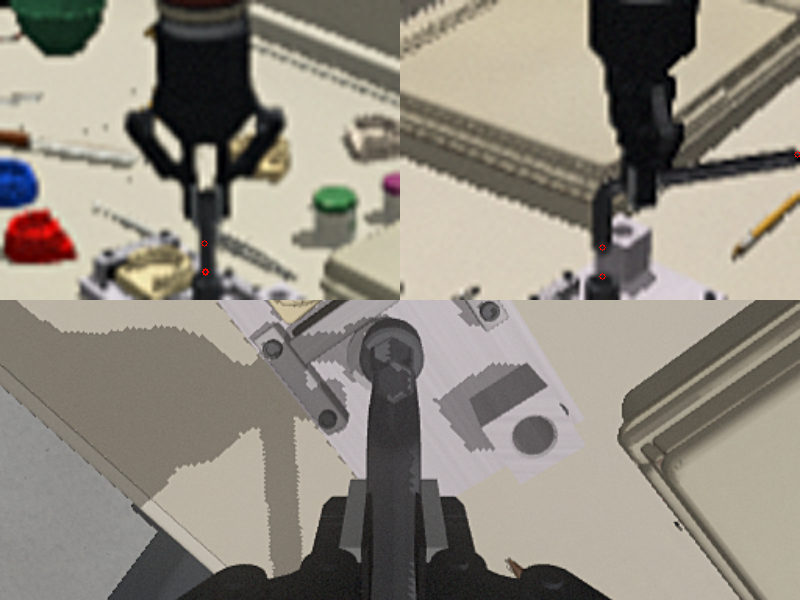

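The picture shows the key turned over. The short arm end sits just above the bolt at (602,248) in the side panel, and the predicted points lie on the key in both views. Next I'll lower it with force checks.

```bash
python3 - <<'E'
from rig import robot,snapshot,telemetry,kinematics
from h import *
f=lambda:(round(telemetry.get_clock(),1),np.round(telemetry.get_ft_force(),1),np.round(telemetry.get_ft_torque(),2),round(telemetry.get_grip_width(),1))
p=np.array(telemetry.get_ee_pos());print(p)
F0=np.array(telemetry.get_ft_force())
z=p[2]
for t in [168,162]+list(np.arange(160,139.5,-2)):
    robot.move_straight([p[0],p[1],float(t)],feed=40 if t<163 else 100)
    F=np.array(telemetry.get_ft_force())-F0
    print(t-54,np.round(F,1),np.round(telemetry.get_ft_torque(),2))
    if np.linalg.norm(F)>18: break
print(f(),telemetry.get_ee_pos())
E
```

```text
[513.039845   191.67735802 190.02598156]
114 [-0.3 -0.2  0.7] [ 0.07 -0.05 -0.07]
108 [-0.4  1.2  0.7] [0.04 0.02 0.01]
106.0 [-0.2  1.4  0.6] [ 0.14 -0.08 -0.04]
104.0 [-0.3  1.   0.2] [ 0.16 -0.08 -0.  ]
102.0 [-0.7  1.4  0.1] [ 0.26 -0.07  0.04]
100.0 [0.5 2.6 0.6] [ 0.35 -0.11  0.04]
98.0 [ 0.8  2.7 -0.5] [ 0.45 -0.19  0.01]
96.0 [-0.1  2.7 -1.2] [ 0.43 -0.21 -0.05]
94.0 [ 1.   2.9 -0.4] [ 0.38 -0.18 -0.04]
92.0 [ 0.9  3.6 -1. ] [ 0.39 -0.21  0.03]
90.0 [ 1.4  2.5 -0.5] [ 0.46 -0.21  0.01]
88.0 [-3.   1.2  6.3] [0.19 0.3  0.07]
86.0 [-7.3 -1.7 17.7] [-0.18  1.14  0.09]
(18.1, array([-7.1, -2.6, 14.7]), array([-0.18,  1.14,  0.09]), 11.7) [513.58965382 191.53827104 142.59940523]
```

The key is seated: light contact came at about origin height 88, and force rose at 86. I'll release, check the key's angle and sag, and move the closed fingers beside the outer end.

```bash
python3 - <<'E'
from rig import robot,snapshot,telemetry,kinematics
from h import *
import pickle
p=np.array(telemetry.get_ee_pos())
robot.let_go();robot.move_straight([p[0],p[1],p[2]+75],feed=200);robot.clamp(60)
phi=229.7;r=128;u=np.array([np.cos(np.radians(phi)),np.sin(np.radians(phi))]);t=np.array([u[1],-u[0]])
c=BOLT+r*u-38*t;o=ori(phi-90,90)[0]
robot.move_ptp([*c,220],o);print(telemetry.get_clock(),np.round(telemetry.get_q(),2))
D={n:snapshot(n) for n in("scene","side","wrist")};pickle.dump(D,open("d4.pkl","wb"))
s=D["side"];P=cloud(s);dark=s["color"].max(-1)<75
for n in("side","scene"):
    s=D[n];P=cloud(s);dark=s["color"].max(-1)<80
    q=P-[*BOLT,0];al=q[...,:2]@u;ac=q[...,:2]@t
    for lo,hi in((20,50),(50,80),(80,110),(110,140),(140,165)):
        m=dark&(al>lo)&(al<hi)&(abs(ac)<25)&(P[...,2]>56)&(P[...,2]<100)
        if m.sum()>4: print(n,lo,m.sum(),"across",np.percentile(ac[m],[5,50,95]).round(1),"ztop",np.percentile(P[...,2][m],95).round(1))
im=[cv2.resize(D["side"]["color"][140:290,200:400,::-1],(400,300)),cv2.resize(D["wrist"]["color"][:,:,::-1],(400,300))]
cv2.imwrite("pics/h.png",np.hstack(im))
E
```

```text
21.7 [ 0.04 -0.22  2.01  0.    1.35 -0.83]
side 20 45 across [-7.6 -4.1  0.2] ztop 84.0
side 50 37 across [-8.2 -5.4 -1.4] ztop 78.1
side 80 39 across [-6.8 -3.9 -1.4] ztop 74.1
side 110 38 across [-6.3 -3.7  0.2] ztop 67.2
side 140 16 across [-6.9 -3.9  5.3] ztop 64.2
scene 20 19 across [-5.5  0.9  4.2] ztop 76.8
scene 50 23 across [-5.4 -1.9  4.5] ztop 72.2
scene 80 25 across [-5.   1.5  4.8] ztop 67.0
scene 110 11 across [-1.4  1.9  5.1] ztop 61.5
```

View pics/h.png

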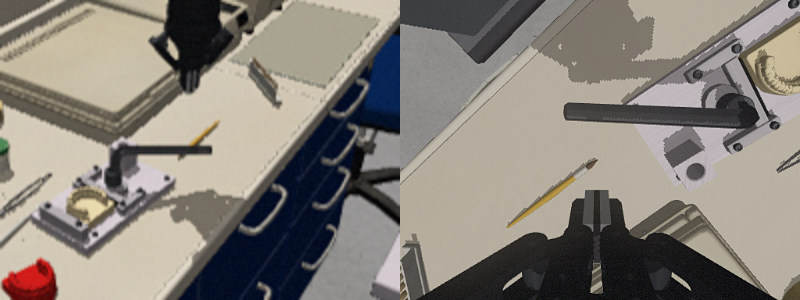

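The picture shows the key standing seated in the socket, with the long arm sagging slightly and the closed fingers beside it on the counter-clockwise side. Now I'll push in steps and monitor the bolt moment.

```bash
cat > push.py <<'E'
from rig import robot,telemetry
from h import *
import json,os
r=128
def read(n=6):
    F=[];T=[]
    for _ in range(n):
        robot.pause(.03);F.append(telemetry.get_ft_force());T.append(telemetry.get_ft_torque())
    return np.mean(F,0),np.mean(T,0),np.std(F,0).max()
def go(phi,off,feed=40,z=122.6):
    w=np.radians(phi);u=np.array([np.cos(w),np.sin(w)]);t=np.array([u[1],-u[0]])
    robot.move_straight([*(BOLT+r*u-off*t),z],ori(phi-90,90)[0],feed=feed);return u,t
def moment(u,t,b):
    F,T,sd=read();F=F-b[0];T=T-b[1]
    p=np.array(telemetry.get_ee_pos())[:2]-BOLT
    Mt=-(p[0]*F[1]-p[1]*F[0])-T[2]   # z moment on key
    return -Mt,F@np.array([*-t,0])*r/1000*1000,F,T,sd
E
python3 - <<'E'
from push import *
p=telemetry.get_ee_pos();phi=229.7
go(phi,38,200);b=read();np.save("base.npy",np.array([b[0],b[1]]));print("base",np.round(b[0],2),np.round(b[1],3))
off=26
while off>8:
    u,t=go(phi,off);m=moment(u,t,b);ft=m[2]@-np.array([*t,0])
    M=(ft*r/1000, -( -( (lambda q:q[0]*m[2][1]-q[1]*m[2][0])(np.array(telemetry.get_ee_pos())[:2]-BOLT)/1000)-m[3][2]))
    print("off",off,"Ft",round(ft,2),"M",np.round(M,3),np.round(m[2],1),np.round(m[3],2),round(m[4],2))
    if ft>2.5: break
    off-=2
print(telemetry.get_clock())
json.dump(dict(phi=phi,off=off),open("st.json","w"))
E
```

```text
base [ 0.25  0.04 -0.07] [-0.016  0.003 -0.023]
off 26 Ft -0.11 M [-0.014  0.002] [-0.4 -0.3  0.1] [ 0.02 -0.    0.03] 0.47
off 24 Ft -0.69 M [-0.088 -0.06 ] [-0.7  0.2  0.4] [-0.01 -0.02  0.04] 0.71
off 22 Ft -0.26 M [-0.033  0.005] [-0.4 -0.1  0.1] [0.01 0.01 0.04] 0.76
off 20 Ft -0.22 M [-0.029 -0.015] [-0.4 -0.2  0.1] [0.04 0.01 0.02] 0.67
off 18 Ft -0.42 M [-0.054 -0.022] [-0.2  0.4  0.2] [0.04 0.02 0.03] 0.66
off 16 Ft 0.44 M [0.056 0.071] [ 0.1 -0.6  0.1] [-0.05 -0.05  0.02] 0.34
off 14 Ft 1.53 M [0.196 0.204] [ 0.5 -1.8  0.5] [-0.18 -0.13  0.02] 0.45
off 12 Ft 2.29 M [0.293 0.274] [ 0.9 -2.5  0.6] [-0.33 -0.14 -0.  ] 0.62
off 10 Ft 3.04 M [0.388 0.367] [ 1.1 -3.3  1.3] [-0.46 -0.21 -0.  ] 0.39
26.9333
```

```bash
cat >> push.py <<'E'
def M2(u,t,b,n=6):
    F,T,sd=read(n);F=F-b[0];T=T-b[1];q=(np.array(telemetry.get_ee_pos())[:2]-BOLT)/1000
    return F@-np.array([*t,0])*r/1000, q[0]*F[1]-q[1]*F[0]+T[2], F
E
python3 - <<'E'
from push import *
s=json.load(open("st.json"));b=np.load("base.npy");phi,off=s["phi"],s["off"]
while phi>150:
    step=2.5;phi-=step
    u,t=go(phi,off,60);m=M2(u,t,b,4)
    print(round(phi,1),np.round(m[:2],2),np.round(m[2],1))
    if min(m[:2])>.92 or max(m[:2])>1.0: break
print(telemetry.get_clock());json.dump(dict(phi=phi,off=off),open("st.json","w"))
E
```

```text
227.2 [0.64 0.63] [ 2.2 -4.9  2.8]
224.7 [0.72 0.73] [ 2.2 -5.7  2.8]
222.2 [0.68 0.66] [ 1.7 -5.6  2.7]
219.7 [0.68 0.7 ] [ 1.9 -5.4  3. ]
217.2 [0.72 0.71] [ 2.1 -5.4  2.5]
214.7 [0.68 0.67] [ 2.1 -5.1  2.9]
212.2 [0.72 0.71] [ 1.5 -5.7  2.9]
209.7 [0.7  0.69] [ 2.  -5.1  2.7]
207.2 [0.68 0.68] [ 1.4 -5.2  2.5]
204.7 [0.69 0.68] [ 1.3 -5.3  2.9]
202.2 [0.68 0.65] [ 1.3 -5.2  2.5]
199.7 [0.74 0.73] [ 1.2 -5.7  2.8]
197.2 [0.68 0.66] [ 1.1 -5.2  3. ]
194.7 [0.71 0.71] [ 1.3 -5.4  2.6]
192.2 [0.69 0.69] [ 1.1 -5.3  2.8]
189.7 [0.73 0.72] [ 0.4 -5.7  2.5]
187.2 [0.82 0.79] [ 1.  -6.3  3. ]
184.7 [0.91 0.89] [ 0.7 -7.   3. ]
182.2 [0.93 0.91] [ 1.  -7.3  3.2]
179.7 [0.96 0.96] [ 0.3 -7.5  3.6]
34.6
```

```bash
python3 - <<'E'
from push import *
s=json.load(open("st.json"));b=np.load("base.npy");phi,off=s["phi"],s["off"];H=[]
while phi>162:
    phi-=1.2
    u,t=go(phi,off,30);m=M2(u,t,b,8);H.append((phi,np.mean(m[:2])))
    print(round(phi,1),np.round(m[:2],3),np.round(m[2],1))
    if H[-1][1]>1.24 or np.mean([h[1] for h in H[-2:]])>1.18: break
print(telemetry.get_clock(),np.polyfit(*np.array(H).T,1));json.dump(dict(phi=phi,off=off),open("st.json","w"))
E
```

```text
178.5 [1.024 1.019] [ 0.4 -8.   3.5]
177.3 [1.101 1.066] [ 0.  -8.6  3.6]
176.1 [1.13 1.11] [ 0.2 -8.9  3.8]
174.9 [1.177 1.161] [ 0.2 -9.2  4. ]
173.7 [1.202 1.183] [-0.3 -9.4  4.2]
37.1833 [-0.03566608  7.39807772]
```

```bash
python3 - <<'E'
from push import *
from rig import snapshot
phi=json.load(open("st.json"))["phi"]
go(phi,20,30);go(phi,45,100);p=np.array(telemetry.get_ee_pos())
robot.move_straight([p[0],p[1],250],feed=200)
F=read();print(np.round(F[0],1),telemetry.get_clock())
D={n:snapshot(n) for n in("side","wrist")}
s=D["side"];P=cloud(s);dark=s["color"].max(-1)<75
q=P[...,:2]-BOLT;m=dark&(P[...,2]>56)&(P[...,2]<100)&(np.hypot(*np.moveaxis(q,-1,0))<165)
Q=P[m]; print("dark",len(Q))
for lo,hi in((15,40),(60,90),(120,150)):
    k=(np.hypot(*(Q[:,:2]-BOLT).T)>lo)&(np.hypot(*(Q[:,:2]-BOLT).T)<hi);c=Q[k]
    if len(c): print(lo,c.mean(0).round(1),np.degrees(np.arctan2(*(c.mean(0)[:2]-BOLT)[::-1])).round(1)%360,np.percentile(c[:,2],95).round(1))
cv2.imwrite("pics/i.png",np.hstack([cv2.resize(D["side"]["color"][140:290,200:400,::-1],(400,300)),cv2.resize(D["wrist"]["color"][:,:,::-1],(400,300))]))
E
```

```text
[-0.8 -0.3  0. ] 39.05
dark 241
15 [502.9 212.2  76.4] 182.1 82.4
60 [455.9 212.6  68.9] 180.5 75.6
120 [397.8 214.1  60.9] 179.6 68.0
```

View pics/i.png

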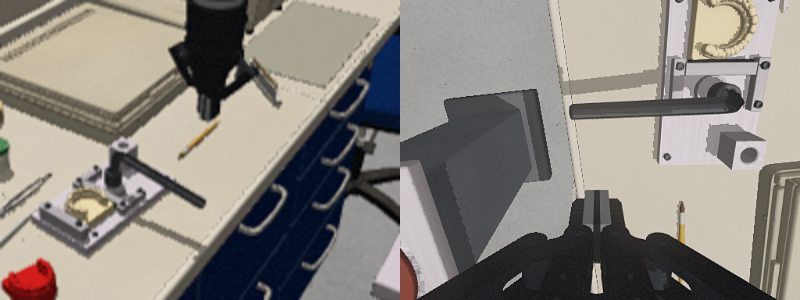

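The picture shows the key standing in the socket, the jaw against the cast and the cast flat in the clamp. The fingers are clear and the brush has not been disturbed. I'm handing in.

```bash
python3 - <<'E'
from rig import robot,telemetry
print(telemetry.get_clock(),robot.hand_in())
E
```

```text
the job is handed in; nothing more can be done
39.15 None
```

I clamped the cast and handed the job in at 39.2 s of the 67 s allowed; the rig gave no verdict.

**What was done:** I drew the key out of the parking bore with the tool level and turned it over. I then seated the short arm in the socket at the hexagon angle read from the wrist camera. It went in on the first try and met the bottom at the expected height. I released it and pushed the outer end of the long arm clockwise with the closed fingers.

**Bolt moment:** It stayed at about 0.70 N m while the jaw was free, then rose by about 0.036 N m per degree. I stopped at 1.20 N m from the tangential force and 1.18 N m from the full wrist force and moment.

**Last checks:**
- After backing off, the wrist read about 1 N or less, and the fingers were visibly clear.
- The key stood in the socket, with its long arm at about 180° and sagging within the stated amount.
- The cast looked flat in the clamp with the jaw against it, and the brush, the only bystander clearly in view, was undisturbed.

**Not measured or in disagreement:**
- I could not measure the jaw force directly; it is inferred from the bolt moment.
- I did not measure the bystanders' positions again at the end.
- The side and scene cameras disagreed by 5–7 mm on the height of the sagging arm, so I set the fingers low enough to cover both.

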